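# Dial open the battery strongbox

### The job

The drill's spare battery is locked in the dark blue steel strongbox on the bench; open it. The combination is 10 - 7 - 11, read like a clock face with the red stroke as 12: wind the dial round by its knob clockwise at least two full turns and stop at 10, turn anticlockwise, pass 7 once and stop when you reach 7 the second time, then turn clockwise straight to 11. Then draw the red catch towards the front of the box (your side) until the sprung lid flies up and stays open, leaving the battery inside and everything else on the bench where it is.

Things in the scene. Friction and masses are not known exactly. Their poses are not given: they have to be found in the camera images.
- lockbox: Dark blue steel strongbox fixed to the bench, 250 (x) by 200 (y) by 90 mm high; origin at the centre of its underside, x from the front (robot's side) to the hinged back, y to the left. Front half: lock housing, its flat deck 90 mm up carrying the dial (left; axis at box x -61, y +36 mm) and the catch (right). Back half: battery compartment under the lid.
- dial_centre (a point): Point on the dial's vertical axis at the height of the dial's top face (103 mm above the bench); its axes are the box's. The dial is a steel disc 94 mm across inside a fixed black ring 117 mm across with twelve bold white strokes (finer ones between), no numerals; the red stroke, 12 o'clock, lies towards the box's back (box +x) and the hours run clockwise from it.
- dial (a joint): Dial angle, rad, clockwise from above positive, counted on through whole turns; 0: red pointer and knob at the red 12 stroke; hour k at 0.5236 k (10: 5.236, 7: 3.665, 11: 5.760, plus whole turns). Turns endlessly, about 1 N drag at the knob. A real three-wheel lock: two full turns clockwise pick up both hidden wheels; stop within 10 degrees of each number; if overshot, start again.
- dial_knob (a point): On the axis of the black crank knob standing upright on the dial, 36 mm from the dial's axis in the pointer's direction: 22 mm in diameter, 3 to 41 mm above the dial's face; the point is 27 mm above that face, the height to grip (130 mm above the bench). The knob is a sleeve free to spin on its pin: the gripper can hold it and go round the dial's axis either way without turning.
- catch (a joint): Travel of the catch, m: 0 locked, 0.012 drawn fully to the front (box -x) against a spring of 2.4 to 3.4 N. With the wrong combination it stops hard after 1 to 2 mm; the lid is free when it is drawn about 8 mm. It springs back when let go.
- catch_tab (a point): On the red plastic catch tab that stands upright from a slot in the deck, at box x -52, y -66 mm when locked: 12 mm thick (box x) by 22 mm wide (box y), top 35 mm above the deck; the point is on its middle line 26 mm above the deck, the height to grip (116 mm above the bench).
- lid (a joint): Angle of the lid, rad: 0 shut, about 1.4 fully open. Hinged along the box's back edge; a spring throws its front edge up and back within about 2 s once the catch is drawn, and keeps it open.
- battery_pack: Black drill battery, 59 by 102 by 58 mm, lying loose in the compartment under the lid; origin at the centre of its underside.
- drill_a: Green cordless drill lying on its side at the front right, 197 by 233 by 67 mm; leave it where it is. Origin at the centre of its underside.
- filler_tin: Grey open filler tin, 159 mm across, 136 mm high, front centre; leave it where it is. Origin at the centre of its underside.
- mixer_a: White static mixer nozzle, 150 mm long, lying left of the box; leave it. Origin at the centre of its underside.
- mixer_b: Second white mixer nozzle, beside the first; leave it. Origin at the centre of its underside.
- scraper: Scraper with wooden handle, 158 mm long, lying left of the box; leave it. Origin at the centre of its underside.

How it is judged:
By the outcome, as a careful person would: the job done as asked, in the order asked, and still so for the second after the job is handed in, with the robot touching nothing.
It also fails if it takes over 72 s, if anything falls off the work surface, if the arm or the gripper's body presses on something with over 40 N, if the wrist force passes 120 N, or if a joint passes its speed limit or range.

### The arm

A 6-joint arm with a two-finger parallel gripper is mounted at the origin on a cart in front of the work surface, level with it; the furniture and walls round the work are solid. World frame = base frame: x ahead of the robot, y to its left, z up, the work surface at z = 0. Lengths are in mm, angles in rad, forces in N, time in s.
With the tool pointing down it reaches from about 300 to 775 mm from the base axis. Payload 14.6 kg.
Tool frame: the origin (TCP) lies midway between the tips of the shut fingers; the grasp point (between the pads) lies 19 mm behind it; z points along the fingers, y is the line along which they close (so a half turn about z gives the same grasp; the last joint's range is limited). The gripper opens to 94 mm and grips with 3 to 60 N. Pads are 16 mm wide; open, the fingers measure 119 mm over their backs; the gripper's body (75 mm by 177 mm) begins 78 mm behind the grasp point.
Start: joints at [-1.349, 0.3, 1.521, -0, 1.321, -0.067], TCP at [156.634, -527.214, 205.446] pointing down, gripper open.
Joint ranges: [-3.03, 3.03], [-0.79, 2.21], [0.23, 2.52], [-1.04, 4.18], [0, 3.07], [-2.55, 2.55]. Speed limits (rad/s): [2.22, 2.22, 2.57, 3.14, 3.14, 3.14].

### API

Orientations are given as [roll, pitch, yaw] about the fixed x, y, z axes, in that order (R = Rz(yaw) Ry(pitch) Rx(roll)).
In Python, from cell import * gives the robot as it stands. The module is installed in compiled form; this text tells all that it offers.
- The arm moves only by the tool servo_tool, never from a script. Its argument "motion" is a list of rows, each an object of numbers: "wx", "wy", "wz": the turn, a rotation vector about the tool's x, y, z in units of 2 rad (1.0 is 2 rad); "dx", "dy", "dz": the shift along the tool's x, y, z in units of 10 cm (1.0 is 10 cm); "fingers": the closure, from -1 (fully open) to 1 (shut). In form: [{"wx": .., "wy": .., "wz": .., "dx": .., "dy": .., "dz": .., "fingers": ..}, ...]. A call has 1 to 10 rows; each row is the pose to reach, as a shift and turn from the pose commanded when the call began, along the tool's axes at that moment; what a row does not reach only later rows make up. A row lasts 1/10 s, in which the tool goes at most 50 mm and 8.59 degrees, less where a joint would pass 70% of its speed; a pose out of reach is approached as far as the arm can. A call with a number of a shift or a turn outside -1 to 1 is refused whole. A call with a gripper value outside its range is refused whole. The fingers move at their own pace and stop on an object; "newtons" is the grip in N (left out, the last holds). Time passes only in rows, so rows that repeat a pose let the fingers close. It gives the time, the measured TCP pose, the force, the opening and the grip force at its end, in the units of the state.
- read_state(): the state, without advancing time (a new reading comes with each control period).
- camera(name): name is "scene" or "top"; returns a dict with "image" (480x640x3 uint8, red, green, blue), "fx", "fy", "cx", "cy" (pixels), "k1" (the pictures are not rectified: a ray, as slopes to the right and down, at radius r is drawn at 1 + k1 r^2 times it, then the intrinsics apply), "R" (3x3) and "t" (3): a world point X has camera coordinates R X + t. Camera axes: x right, y down, z forward; pixel columns grow to the right and rows downward; lengths in mm; the calibration is good to about 2 mm. A picture is of the moment at which its call begins. There is no depth.
- sign_off(): hands the job in; it is judged then, once.
Trained networks look in a picture, given as the dict that the camera call returned (one of the last four; its "shot" number tells which), for a name from the list of things; names that differ only in an ending like _2 or _b are one class to them, and where a whole thing is asked for, a point or a joint stands for the part that bears it (a point fixed in the world has none). Each returns a list of dicts, best first, with "conf" (0 to 1); they miss things now and then, are a little off and sometimes report something else, mostly with a low value. They report only what shows in the picture. A call takes as long as a camera call.
- spot_in(query, picture): "location" ([column, row] in pixels, amid what is visible of it).
- trace(query, picture): "pixels" (480x640 bool, what is visible of it) and "location" ([column, row] in pixels, amid what is visible of it).
The state is a dict: "clock": time; "joints": joint angles; "qd": joint speeds; "effort": joint torques, N m; "eef_pos": TCP position; "eef_rot": TCP orientation; "wrist_force": force on the tool from outside, world axes, zero at the start; "moment": the same for the moment, N m; "finger_gap": finger opening in mm; "finger_force": force on a finger pad.
Only numpy, scipy, OpenCV 4.12 (cv2) and the standard library are available. Lean on these libraries where they do the work, as an engineer would, in place of code of your own. Each camera call takes 0.05 s, during which the arm holds its last target. There are 200 camera calls.

## Working session

There is one attempt and no reset: what is moved stays moved. The work goes in short steps, Python scripts to look and compute and a tool call to move; the robot and the scene stay as the last step left them, time stands still between calls to the robot, and variables do not carry over. Pictures are saved under pics/ and viewed, at most 10 in all, crops included, and the job is handed in when it is done.

Besides the shell and the picture viewer there is one more tool, called after "Request:" as name(argument=value, ...), one argument or row to a line, values as JSON. servo_tool: Moves the arm, as the interface text tells. Its arguments: {"type":"object","properties":{"motion":{"type":"array","items":{"type":"object","properties":{"wx":{"type":"number"},"wy":{"type":"number"},"wz":{"type":"number"},"dx":{"type":"number"},"dy":{"type":"number"},"dz":{"type":"number"},"fingers":{"type":"number"}}}},"newtons":{"type":"number"}},"required":["motion"]}

```bash
mkdir -p pics; cat > h.py <<'E'
from cell import *
import numpy as np, cv2
def ray(c,px):
    d=np.array([(px[0]-c["cx"])/c["fx"],(px[1]-c["cy"])/c["fy"]]);u=d.copy()
    for _ in range(20): u=d/(1+c["k1"]*(u@u))
    R=np.array(c["R"]);v=R.T@np.r_[u,1];return -R.T@np.array(c["t"]),v/np.linalg.norm(v)
def proj(c,X):
    p=np.array(c["R"])@np.array(X,float)+np.array(c["t"]);u=p[:2]/p[2];u=u*(1+c["k1"]*(u@u))
    return [c["fx"]*u[0]+c["cx"],c["fy"]*u[1]+c["cy"]]
def atz(c,px,z):
    o,v=ray(c,px);return o+v*(z-o[2])/v[2]
def tri(obs):
    A=0;b=0
    for c,px in obs:
        o,v=ray(c,px);M=np.eye(3)-np.outer(v,v);A=A+M;b=b+M@o
    return np.linalg.solve(A,b)
def save(n,im): cv2.imwrite(f"pics/{n}.png",cv2.cvtColor(im,cv2.COLOR_RGB2BGR))
E
python3 - <<'E'
from h import *
s=camera("scene");t=camera("top")
save("a",np.vstack([s["image"],t["image"]])[:, :] if 0 else cv2.resize(np.hstack([s["image"],t["image"]]),(800,300)))
save("s0",s["image"]);save("t0",t["image"])
np.set_printoptions(precision=1,suppress=True)
for n in["lockbox","dial_knob","catch_tab","dial","filler_tin","drill_a"]:
    L={}
    for k,c in(("s",s),("t",t)):
        r=spot_in(n,c)
        print(n,k,[(np.round(q["location"]),round(q["conf"],2)) for q in r[:2]])
        if r:L[k]=r[0]["location"]
    if len(L)==2: print(tri([(s,L["s"]),(t,L["t"])]))
print(read_state())
for c in(s,t):print(-np.array(c["R"]).T@c["t"],c["fx"],c["k1"])
E
```

```text
lockbox s [(array([280., 295.]), 0.95), (array([212., 378.]), 0.34)]
lockbox t [(array([267., 242.]), 0.57), (array([205., 238.]), 0.31)]
[565.3 317.1  28.8]
dial_knob s [(array([280., 309.]), 0.7)]
dial_knob t [(array([254., 268.]), 0.59)]
[475.9 348.4 109.1]
catch_tab s []
catch_tab t [(array([285., 262.]), 0.53)]
dial s [(array([281., 311.]), 0.91)]
dial t [(array([252., 262.]), 0.85), (array([205., 238.]), 0.27)]
[488.8 350.4  88.9]
filler_tin s [(array([430., 258.]), 0.74)]
filler_tin t [(array([383., 286.]), 0.91)]
[444.7 -48.3  56.4]
drill_a s [(array([469., 210.]), 0.72)]
drill_a t [(array([449., 269.]), 0.81)]
[ 513.8 -247.4   52.1]
{'clock': 0.7, 'joints': array([-1.3,  0.3,  1.5,  0. ,  1.3, -0.1]), 'qd': array([-0., -0.,  0.,  0.,  0.,  0.]), 'effort': array([  0. , -53.2, -35.3,   0.1,   0. ,   0. ]), 'eef_pos': array([ 156.6, -527.2,  205.5]), 'eef_rot': array([ 3.1, -0. ,  0.3]), 'wrist_force': array([-0.8, -0.2, -0.6]), 'moment': array([ 0.1,  0. , -0.1]), 'finger_force': 0.0, 'finger_gap': 94.16951444219279}
[-133.7  631.1 1165.8] 564.5426263838855 0.027241431988843608
[ 294.2  139.5 1449.9] 453.7373760338882 -0.005050602037674422
```

View crops.

```bash
python3 - <<'E'
import cv2,numpy as np
s=cv2.imread("pics/s0.png")[210:390,190:390];t=cv2.imread("pics/t0.png")[180:320,190:350]
cv2.imwrite("pics/c1.png",np.hstack([cv2.resize(s,(400,360),interpolation=2),cv2.resize(t,(400,350),interpolation=2)[:, :] if 0 else cv2.copyMakeBorder(cv2.resize(t,(400,350),interpolation=2),0,10,0,0,0)]))
E
```

```text
(no output)
```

View pics/c1.png

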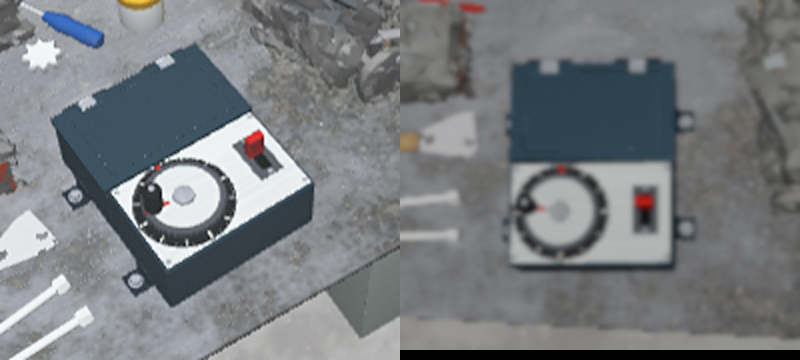

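View pics/a.png

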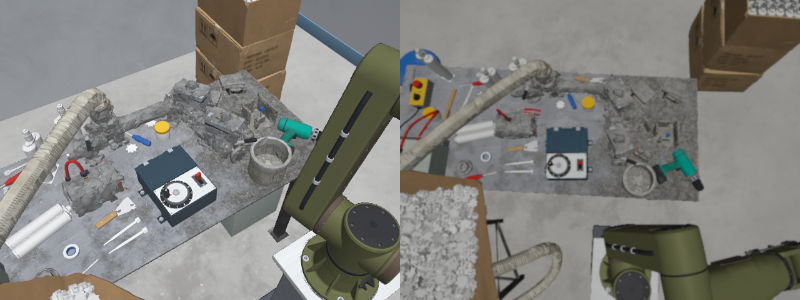

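```bash
cat > fit.py <<'E'
from h import *
np.set_printoptions(precision=1,suppress=True)
def hsv(c): return cv2.cvtColor(cv2.GaussianBlur(c["image"],(0,0),.6),cv2.COLOR_RGB2HSV)
s=camera("scene");t=camera("top")
for k,c,b in(("s",s,(190,210,390,390)),("t",t,(190,180,350,320))):
    H=hsv(c);m=np.zeros((480,640),np.uint8);x0,y0,x1,y1=b
    sub=H[y0:y1,x0:x1];m[y0:y1,x0:x1]=((sub[...,2]>170)&(sub[...,1]<50))*255
    cs,_=cv2.findContours(m,cv2.RETR_EXTERNAL,cv2.CHAIN_APPROX_NONE)
    cn=max(cs,key=lambda q:cv2.contourArea(cv2.convexHull(q)))
    W=np.array([atz(c,p[0],90)[:2] for p in cn]).astype(np.float32)
    r=cv2.minAreaRect(W);print(k,"deck rect",np.array(r[0]),np.array(r[1]),r[2]);print(cv2.boxPoints(r))
    red=np.zeros_like(m);red[y0:y1,x0:x1]=(((sub[...,0]<8)|(sub[...,0]>172))&(sub[...,1]>120)&(sub[...,2]>90))*255
    n,l,st,ce=cv2.connectedComponentsWithStats(red)
    for i in range(1,n):
        if st[i,4]>2:print(" red",st[i],ce[i],atz(c,ce[i],103),atz(c,ce[i],125))
    for q in ("dial","dial_knob","catch_tab","lockbox"):
        r=trace(q,c)
        if r:
            mm=r[0]["pixels"].astype(np.uint8);print(q,r[0]["conf"],mm.sum(),cv2.boundingRect(mm),r[0]["location"],atz(c,r[0]["location"],{"dial":103,"dial_knob":125,"lockbox":90}.get(q,116)))
            np.save(f"pics/m_{k}_{q}.npy",mm)
E
python3 fit.py
```

```text
s deck rect [489.3 279.3] [121.  128.6] 3.5967354774475098
[[424.9 339.6]
 [433.  211.3]
 [553.7 218.9]
 [545.6 347.2]]
 red [313 275   9  14  92] [316.9 281.8] [502.8 243.8 103. ] [489.6 251.8 125. ]
 red [190 291   4   9  19] [191.  294.7] [621.3 503.  103. ] [605.7 505.6 125. ]
 red [268 292   2   3   5] [268.6 293.2] [533.2 352.9 103. ] [519.4 358.7 125. ]
dial 0.86 1302 (260, 290, 44, 39) [281.2, 309.8] [479.9 350.2 103. ]
dial_knob 0.82 1325 (260, 290, 44, 39) [280.6, 309.0] [469.7 356.2 125. ]
catch_tab 0.62 109 (312, 275, 10, 13) [314.2, 281.3] [499.3 253.  116. ]
lockbox 0.65 10570 (216, 231, 131, 133) [281.2, 297.5] [516.1 330.8  90. ]
t deck rect [489.4 267.8] [113.2  97.6] 4.46705961227417
[[429.1 312. ]
 [436.7 214.7]
 [549.6 223.5]
 [542.  320.8]]
 red [215 182   8   3  16] [218.2 182.8] [733.8 477.3 103. ] [726.6 471.8 125. ]
 red [254 247   2   2   4] [254.5 247.5] [535.2 347.5 103. ] [531.3 344.1 125. ]
 red [284 258   7   5  33] [287.2 260. ] [502.4 246.3 103. ] [499.  244.5 125. ]
dial 0.82 822 (236, 249, 34, 32) [252.6, 262.7] [488.7 349.4 103. ]
dial_knob 0.55 759 (238, 249, 32, 31) [252.3, 263.8] [482.2 346.6 125. ]
catch_tab 0.62 28 (285, 259, 6, 5) [285.6, 260.5] [498.6 249.8 116. ]
lockbox 0.74 5793 (232, 203, 76, 86) [266.9, 244.6] [548.6 312.4  90. ]
```

```bash
cat > ring.py <<'E'
from h import *
np.set_printoptions(precision=1,suppress=True)
# rectified map: row i -> x=620-i/2 , col j -> y=450-j/2 (0.5 mm/px)
def rect(c,z):
    xs=620-np.arange(480)/2;ys=450-np.arange(560)/2
    X=np.stack(np.meshgrid(xs,ys,indexing="ij")+[np.full((480,560),z)] if 0 else [*np.meshgrid(xs,ys,indexing="ij"),np.full((480,560),float(z))],-1)
    p=X@np.array(c["R"]).T+np.array(c["t"]);u=p[...,:2]/p[...,2:];u=u*(1+c["k1"]*(u**2).sum(-1,keepdims=True))
    m=(u*[c["fx"],c["fy"]]+[c["cx"],c["cy"]]).astype(np.float32)
    return cv2.remap(c["image"],m[...,0],m[...,1],cv2.INTER_CUBIC)
T=np.full((281,281),220,np.uint8);cv2.circle(T,(140,140),117,40,-1);cv2.circle(T,(140,140),94,200,-1)
M=np.zeros((281,281),np.float32);cv2.circle(M,(140,140),128,1,-1);cv2.circle(M,(140,140),80,0,-1)
T=cv2.GaussianBlur(T,(0,0),3)
s=camera("scene");t=camera("top");ims=[]
for z in(90,97,103):
  for k,c in(("s",s),("t",t)):
    g=rect(c,z);r=cv2.matchTemplate(cv2.cvtColor(g,cv2.COLOR_RGB2GRAY).astype(np.float32),T.astype(np.float32),cv2.TM_CCOEFF_NORMED,mask=M)
    _,v,_,(j,i)=cv2.minMaxLoc(r);print(z,k,round(v,3),620-(i+140)/2,450-(j+140)/2)
    if z==97: ims.append(g)
save("rect",cv2.resize(np.hstack(ims),(800,343)))
E
python3 ring.py
```

```text
90 s 0.628 486.5 346.0
90 t 0.618 485.5 348.0
97 s 0.601 482.5 348.0
97 t 0.58 484.5 347.0
103 s 0.572 479.0 349.5
103 t 0.547 484.0 346.0
```

View pics/rect.png

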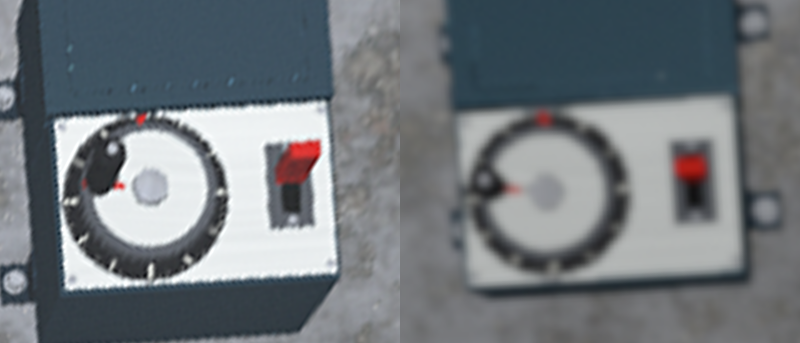

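Request:
servo_tool(
  motion=[
    {"wz": 0.05,"dz": -0.25},
    {"wz": 0.11,"dz": -0.5},
    {"wz": 0.11,"dz": -0.5},
  ],
)

```text
schema error: expected keys wx, wy, wz, dx, dy, dz, fingers
```

Request:
servo_tool(
  motion=[
    {"wx": 0,"wy": 0,"wz": 0.05,"dx": 0,"dy": 0,"dz": -0.25,"fingers": -0.2},
    {"wx": 0,"wy": 0,"wz": 0.11,"dx": 0,"dy": 0,"dz": -0.5,"fingers": -0.2},
    {"wx": 0,"wy": 0,"wz": 0.11,"dx": 0,"dy": 0,"dz": -0.5,"fingers": -0.2},
  ],
)

```text
clock: 1.6
eef_pos: [156.9, -528.2, 258.7]
eef_rot: [3.137, -0.001, 0.065]
wrist_force: [0.3, 0.9, -0.3]
finger_gap: 73.6
finger_force: 0.0
```

Request:
servo_tool(
  motion=[
    {"wx": 0,"wy": 0,"wz": 0,"dx": 0.25,"dy": -0.5,"dz": 0,"fingers": -0.2},
    {"wx": 0,"wy": 0,"wz": 0,"dx": 0.5,"dy": -1,"dz": 0,"fingers": -0.2},
    {"wx": 0,"wy": 0,"wz": 0,"dx": 0.5,"dy": -1,"dz": 0,"fingers": -0.2},
  ],
)

```text
clock: 1.9
eef_pos: [200.7, -420.9, 255.1]
eef_rot: [-3.141, -0.0, 0.072]
wrist_force: [-0.5, 0.5, -0.3]
finger_gap: 56.5
finger_force: 0.0
```

Request:
servo_tool(
  motion=[
    {"wx": 0,"wy": 0,"wz": 0,"dx": 0.22,"dy": -0.5,"dz": 0,"fingers": -0.2},
    {"wx": 0,"wy": 0,"wz": 0,"dx": 0.45,"dy": -1,"dz": 0,"fingers": -0.2},
    {"wx": 0,"wy": 0,"wz": 0,"dx": 0.45,"dy": -1,"dz": 0,"fingers": -0.2},
  ],
)

```text
clock: 2.2
eef_pos: [238.5, -318.4, 255.3]
eef_rot: [3.142, -0.0, 0.072]
wrist_force: [-0.6, -1.1, -0.7]
finger_gap: 56.6
finger_force: 0.0
```

Request:
servo_tool(
  motion=[
    {"wx": 0,"wy": 0,"wz": 0,"dx": 0.22,"dy": -0.5,"dz": 0,"fingers": -0.2},
    {"wx": 0,"wy": 0,"wz": 0,"dx": 0.45,"dy": -1,"dz": 0,"fingers": -0.2},
    {"wx": 0,"wy": 0,"wz": 0,"dx": 0.45,"dy": -1,"dz": 0,"fingers": -0.2},
  ],
)

```text
clock: 2.5
eef_pos: [276.5, -215.9, 255.4]
eef_rot: [3.142, -0.001, 0.073]
wrist_force: [0.4, 0.0, -0.1]
finger_gap: 56.4
finger_force: 0.0
```

Request:
servo_tool(
  motion=[
    {"wx": 0,"wy": 0,"wz": 0,"dx": 0.22,"dy": -0.5,"dz": 0,"fingers": -0.2},
    {"wx": 0,"wy": 0,"wz": 0,"dx": 0.45,"dy": -1,"dz": 0,"fingers": -0.2},
    {"wx": 0,"wy": 0,"wz": 0,"dx": 0.45,"dy": -1,"dz": 0,"fingers": -0.2},
  ],
)

```text
clock: 2.8
eef_pos: [314.8, -112.9, 255.4]
eef_rot: [-3.141, -0.0, 0.074]
wrist_force: [0.3, -0.8, -0.2]
finger_gap: 56.5
finger_force: 0.0
```

Request:
servo_tool(
  motion=[
    {"wx": 0,"wy": 0,"wz": 0,"dx": 0.22,"dy": -0.5,"dz": 0,"fingers": -0.2},
    {"wx": 0,"wy": 0,"wz": 0,"dx": 0.45,"dy": -1,"dz": 0,"fingers": -0.2},
    {"wx": 0,"wy": 0,"wz": 0,"dx": 0.45,"dy": -1,"dz": 0,"fingers": -0.2},
  ],
)

```text
clock: 3.1
eef_pos: [352.9, -10.1, 255.2]
eef_rot: [-3.141, 0.0, 0.074]
wrist_force: [0.6, -0.6, -0.3]
finger_gap: 56.7
finger_force: 0.0
```

Request:
servo_tool(
  motion=[
    {"wx": 0,"wy": 0,"wz": 0,"dx": 0.22,"dy": -0.5,"dz": 0,"fingers": -0.2},
    {"wx": 0,"wy": 0,"wz": 0,"dx": 0.45,"dy": -1,"dz": 0,"fingers": -0.2},
    {"wx": 0,"wy": 0,"wz": 0,"dx": 0.45,"dy": -1,"dz": 0,"fingers": -0.2},
  ],
)

```text
clock: 3.4
eef_pos: [391.1, 92.3, 254.9]
eef_rot: [-3.141, 0.001, 0.072]
wrist_force: [-0.5, -0.3, -0.2]
finger_gap: 56.4
finger_force: 0.0
```

Request:
servo_tool(
  motion=[
    {"wx": 0,"wy": 0,"wz": 0,"dx": 0.22,"dy": -0.5,"dz": 0,"fingers": -0.2},
    {"wx": 0,"wy": 0,"wz": 0,"dx": 0.45,"dy": -1,"dz": 0,"fingers": -0.2},
    {"wx": 0,"wy": 0,"wz": 0,"dx": 0.45,"dy": -1,"dz": 0,"fingers": -0.2},
  ],
)

```text
clock: 3.7
eef_pos: [429.3, 194.6, 254.5]
eef_rot: [3.141, 0.001, 0.071]
wrist_force: [-0.0, -0.3, -0.9]
finger_gap: 56.2
finger_force: 0.0
```

Request:
servo_tool(
  motion=[
    {"wx": 0,"wy": 0,"wz": 0,"dx": 0.22,"dy": -0.5,"dz": 0,"fingers": -0.2},
    {"wx": 0,"wy": 0,"wz": 0,"dx": 0.45,"dy": -1,"dz": 0,"fingers": -0.2},
    {"wx": 0,"wy": 0,"wz": 0,"dx": 0.45,"dy": -1,"dz": 0,"fingers": -0.2},
    {"wx": 0,"wy": 0,"wz": 0,"dx": 0.45,"dy": -1,"dz": 0,"fingers": -0.2},
  ],
)

```text
clock: 4.1
eef_pos: [466.6, 295.1, 254.4]
eef_rot: [3.141, 0.002, 0.069]
wrist_force: [-1.0, 0.0, -0.4]
finger_gap: 56.6
finger_force: 0.0
```

Request:
servo_tool(
  motion=[
    {"wx": 0,"wy": 0,"wz": 0,"dx": 0.13,"dy": -0.43,"dz": 0,"fingers": -0.2},
    {"wx": 0,"wy": 0,"wz": 0,"dx": 0.264,"dy": -0.857,"dz": 0.2,"fingers": -0.2},
    {"wx": 0,"wy": 0,"wz": 0,"dx": 0.264,"dy": -0.857,"dz": 0.6,"fingers": -0.2},
    {"wx": 0,"wy": 0,"wz": 0,"dx": 0.264,"dy": -0.857,"dz": 0.95,"fingers": -0.2},
    {"wx": 0,"wy": 0,"wz": 0,"dx": 0.264,"dy": -0.857,"dz": 0.95,"fingers": -0.2},
  ],
)

```text
clock: 4.6
eef_pos: [485.4, 379.9, 156.2]
eef_rot: [3.137, 0.007, 0.068]
wrist_force: [0.2, -0.6, -0.4]
finger_gap: 56.6
finger_force: 0.0
```

```bash
python3 - <<'E'
from h import *
s=camera("scene");t=camera("top")
f=lambda c,x,y:cv2.resize(c["image"][y:y+150,x:x+160],(400,375),interpolation=cv2.INTER_CUBIC)
for c in(s,t): print(proj(c,[487,382.4,144]),proj(c,read_state()["eef_pos"]))
save("app",np.hstack([f(s,200,220),f(t,190,190)]))
print(read_state()["eef_pos"],read_state()["joints"])
E
```

```text
[np.float64(265.451874799831), np.float64(303.8410812084277)] [np.float64(265.07326451228363), np.float64(299.0179709887361)]
[np.float64(239.2591827596849), np.float64(260.53376187575515)] [np.float64(238.40964465791225), np.float64(259.5274423033317)]
[487.12344023 381.75074906 162.01616191] [ 6.05623029e-01  4.88130729e-01  1.36321659e+00 -1.97894642e-04
  1.28954595e+00  2.10905206e+00]
```

View pics/app.png

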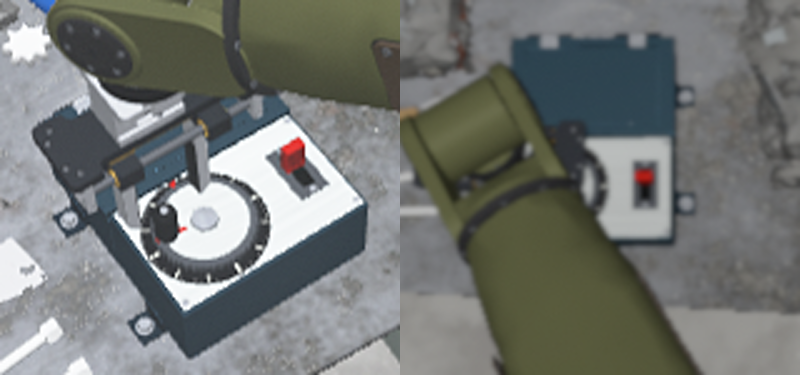

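Request:
servo_tool(
  motion=[
    {"wx": 0,"wy": 0,"wz": 0,"dx": 0,"dy": 0,"dz": 0.2,"fingers": -0.2},
    {"wx": 0,"wy": 0,"wz": 0,"dx": 0,"dy": 0,"dz": 0.4,"fingers": -0.2},
    {"wx": 0,"wy": 0,"wz": 0,"dx": 0,"dy": 0,"dz": 0.5,"fingers": -0.2},
    {"wx": 0,"wy": 0,"wz": 0,"dx": 0,"dy": 0,"dz": 0.5,"fingers": -0.2},
    {"wx": 0,"wy": 0,"wz": 0,"dx": 0,"dy": 0,"dz": 0.5,"fingers": -0.2},
    {"wx": 0,"wy": 0,"wz": 0,"dx": 0,"dy": 0,"dz": 0.5,"fingers": 1},
    {"wx": 0,"wy": 0,"wz": 0,"dx": 0,"dy": 0,"dz": 0.5,"fingers": 1},
    {"wx": 0,"wy": 0,"wz": 0,"dx": 0,"dy": 0,"dz": 0.5,"fingers": 1},
    {"wx": 0,"wy": 0,"wz": 0,"dx": 0,"dy": 0,"dz": 0.5,"fingers": 1},
    {"wx": 0,"wy": 0,"wz": 0,"dx": 0,"dy": 0,"dz": 0.5,"fingers": 1},
  ],
  newtons=10,
)

```text
clock: 5.7
eef_pos: [486.3, 381.9, 110.4]
eef_rot: [3.139, 0.001, 0.069]
wrist_force: [-0.1, -11.2, 7.0]
finger_gap: 21.6
finger_force: 10.0
```

```bash
python3 - <<'E'
from h import *
c=camera("scene");
for _ in range(3): camera("scene")
r=read_state();print({k:np.round(r[k],2) for k in("eef_pos","wrist_force","finger_gap","finger_force","moment")})
p=cv2.resize(c["image"][245:345,215:335],(720,600),interpolation=cv2.INTER_CUBIC);save("g",p)
E
```

```text
{'eef_pos': array([486.37, 381.9 , 110.53]), 'wrist_force': array([-1.29, -9.66,  3.75]), 'finger_gap': np.float64(21.67), 'finger_force': np.float64(10.01), 'moment': array([-1.87,  0.19,  0.02])}
```

View pics/g.png

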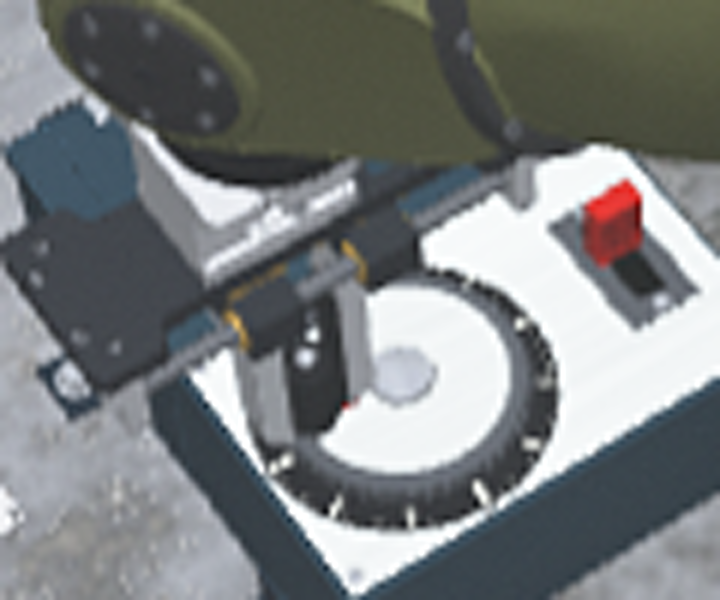

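Request:
servo_tool(
  motion=[
    {"wx": 0,"wy": 0,"wz": 0,"dx": 0,"dy": 0.01,"dz": 0,"fingers": 1},
    {"wx": 0,"wy": 0,"wz": 0,"dx": 0,"dy": 0.01,"dz": 0,"fingers": 1},
    {"wx": 0,"wy": 0,"wz": 0,"dx": 0,"dy": 0.01,"dz": 0,"fingers": 1},
  ],
)

```text
clock: 6.2
eef_pos: [486.4, 381.8, 110.5]
eef_rot: [3.141, 0.0, 0.069]
wrist_force: [-0.7, -5.1, 3.8]
finger_gap: 21.7
finger_force: 10.0
```

Request:
servo_tool(
  motion=[
    {"wx": 0,"wy": 0,"wz": 0,"dx": 0,"dy": 0.01,"dz": 0,"fingers": 1},
    {"wx": 0,"wy": 0,"wz": 0,"dx": 0,"dy": 0.01,"dz": 0,"fingers": 1},
    {"wx": 0,"wy": 0,"wz": 0,"dx": 0,"dy": 0.01,"dz": 0,"fingers": 1},
  ],
)

```text
clock: 6.5
eef_pos: [486.4, 381.7, 110.6]
eef_rot: [-3.141, -0.0, 0.069]
wrist_force: [0.1, 1.8, 0.9]
finger_gap: 21.8
finger_force: 10.0
```

Request:
servo_tool(
  motion=[
    {"wx": 0,"wy": 0,"wz": 0,"dx": 0.064,"dy": 0.011,"dz": 0,"fingers": 1},
    {"wx": 0,"wy": 0,"wz": 0,"dx": 0.151,"dy": 0.047,"dz": 0,"fingers": 1},
    {"wx": 0,"wy": 0,"wz": 0,"dx": 0.226,"dy": 0.104,"dz": 0,"fingers": 1},
    {"wx": 0,"wy": 0,"wz": 0,"dx": 0.283,"dy": 0.179,"dz": 0,"fingers": 1},
    {"wx": 0,"wy": 0,"wz": 0,"dx": 0.319,"dy": 0.266,"dz": 0,"fingers": 1},
    {"wx": 0,"wy": 0,"wz": 0,"dx": 0.331,"dy": 0.359,"dz": 0,"fingers": 1},
    {"wx": 0,"wy": 0,"wz": 0,"dx": 0.331,"dy": 0.359,"dz": 0,"fingers": 1},
    {"wx": 0,"wy": 0,"wz": 0,"dx": 0.331,"dy": 0.359,"dz": 0,"fingers": 1},
  ],
)

```text
clock: 7.3
eef_pos: [521.8, 347.0, 110.3]
eef_rot: [3.141, 0.002, 0.068]
wrist_force: [-8.4, -0.5, 3.8]
finger_gap: 21.8
finger_force: 10.0
```

Request:
servo_tool(
  motion=[
    {"wx": 0,"wy": 0,"wz": 0,"dx": -0.026,"dy": 0.093,"dz": 0,"fingers": 1},
    {"wx": 0,"wy": 0,"wz": 0,"dx": -0.062,"dy": 0.18,"dz": 0,"fingers": 1},
    {"wx": 0,"wy": 0,"wz": 0,"dx": -0.119,"dy": 0.255,"dz": 0,"fingers": 1},
    {"wx": 0,"wy": 0,"wz": 0,"dx": -0.194,"dy": 0.312,"dz": 0,"fingers": 1},
    {"wx": 0,"wy": 0,"wz": 0,"dx": -0.281,"dy": 0.348,"dz": 0,"fingers": 1},
    {"wx": 0,"wy": 0,"wz": 0,"dx": -0.374,"dy": 0.36,"dz": 0,"fingers": 1},
    {"wx": 0,"wy": 0,"wz": 0,"dx": -0.374,"dy": 0.36,"dz": 0,"fingers": 1},
    {"wx": 0,"wy": 0,"wz": 0,"dx": -0.374,"dy": 0.36,"dz": 0,"fingers": 1},
  ],
)

```text
clock: 8.1
eef_pos: [486.3, 309.6, 110.5]
eef_rot: [-3.14, -0.0, 0.069]
wrist_force: [-0.6, 7.9, -0.6]
finger_gap: 21.8
finger_force: 10.0
```

Request:
servo_tool(
  motion=[
    {"wx": 0,"wy": 0,"wz": 0,"dx": -0.093,"dy": -0.025,"dz": 0,"fingers": 1},
    {"wx": 0,"wy": 0,"wz": 0,"dx": -0.18,"dy": -0.061,"dz": 0,"fingers": 1},
    {"wx": 0,"wy": 0,"wz": 0,"dx": -0.255,"dy": -0.118,"dz": 0,"fingers": 1},
    {"wx": 0,"wy": 0,"wz": 0,"dx": -0.312,"dy": -0.193,"dz": 0,"fingers": 1},
    {"wx": 0,"wy": 0,"wz": 0,"dx": -0.348,"dy": -0.28,"dz": 0,"fingers": 1},
    {"wx": 0,"wy": 0,"wz": 0,"dx": -0.36,"dy": -0.373,"dz": 0,"fingers": 1},
    {"wx": 0,"wy": 0,"wz": 0,"dx": -0.36,"dy": -0.373,"dz": 0,"fingers": 1},
    {"wx": 0,"wy": 0,"wz": 0,"dx": -0.36,"dy": -0.373,"dz": 0,"fingers": 1},
  ],
)

```text
clock: 8.9
eef_pos: [448.7, 344.0, 110.6]
eef_rot: [3.142, -0.002, 0.069]
wrist_force: [6.9, 1.4, -1.2]
finger_gap: 21.8
finger_force: 10.0
```

Request:
servo_tool(
  motion=[
    {"wx": 0,"wy": 0,"wz": 0,"dx": 0.038,"dy": -0.115,"dz": 0,"fingers": 1},
    {"wx": 0,"wy": 0,"wz": 0,"dx": 0.1,"dy": -0.223,"dz": 0,"fingers": 1},
    {"wx": 0,"wy": 0,"wz": 0,"dx": 0.196,"dy": -0.304,"dz": 0,"fingers": 1},
    {"wx": 0,"wy": 0,"wz": 0,"dx": 0.313,"dy": -0.347,"dz": 0,"fingers": 1},
    {"wx": 0,"wy": 0,"wz": 0,"dx": 0.439,"dy": -0.347,"dz": 0,"fingers": 1},
    {"wx": 0,"wy": 0,"wz": 0,"dx": 0.556,"dy": -0.304,"dz": 0,"fingers": 1},
    {"wx": 0,"wy": 0,"wz": 0,"dx": 0.652,"dy": -0.223,"dz": 0,"fingers": 1},
    {"wx": 0,"wy": 0,"wz": 0,"dx": 0.714,"dy": -0.115,"dz": 0,"fingers": 1},
    {"wx": 0,"wy": 0,"wz": 0,"dx": 0.736,"dy": 0.008,"dz": 0,"fingers": 1},
  ],
)

```text
clock: 9.8
eef_pos: [521.4, 348.1, 110.4]
eef_rot: [3.142, 0.002, 0.069]
wrist_force: [-10.6, 2.2, 4.9]
finger_gap: 21.5
finger_force: 10.0
```

Request:
servo_tool(
  motion=[
    {"wx": 0,"wy": 0,"wz": 0,"dx": -0.022,"dy": 0.123,"dz": 0,"fingers": 1},
    {"wx": 0,"wy": 0,"wz": 0,"dx": -0.084,"dy": 0.231,"dz": 0,"fingers": 1},
    {"wx": 0,"wy": 0,"wz": 0,"dx": -0.18,"dy": 0.312,"dz": 0,"fingers": 1},
    {"wx": 0,"wy": 0,"wz": 0,"dx": -0.297,"dy": 0.355,"dz": 0,"fingers": 1},
    {"wx": 0,"wy": 0,"wz": 0,"dx": -0.423,"dy": 0.355,"dz": 0,"fingers": 1},
    {"wx": 0,"wy": 0,"wz": 0,"dx": -0.54,"dy": 0.312,"dz": 0,"fingers": 1},
    {"wx": 0,"wy": 0,"wz": 0,"dx": -0.636,"dy": 0.231,"dz": 0,"fingers": 1},
    {"wx": 0,"wy": 0,"wz": 0,"dx": -0.698,"dy": 0.123,"dz": 0,"fingers": 1},
    {"wx": 0,"wy": 0,"wz": 0,"dx": -0.72,"dy": 0,"dz": 0,"fingers": 1},
    {"wx": 0,"wy": 0,"wz": 0,"dx": -0.72,"dy": 0,"dz": 0,"fingers": 1},
  ],
)

```text
clock: 10.8
eef_pos: [449.4, 345.1, 110.4]
eef_rot: [-3.141, 0.0, 0.07]
wrist_force: [-5.1, 1.1, 7.4]
finger_gap: 21.9
finger_force: 10.0
```

Request:
servo_tool(
  motion=[
    {"wx": 0,"wy": 0,"wz": 0,"dx": 0.017,"dy": -0.105,"dz": 0,"fingers": 1},
    {"wx": 0,"wy": 0,"wz": 0,"dx": 0.079,"dy": -0.213,"dz": 0,"fingers": 1},
    {"wx": 0,"wy": 0,"wz": 0,"dx": 0.175,"dy": -0.294,"dz": 0,"fingers": 1},
    {"wx": 0,"wy": 0,"wz": 0,"dx": 0.292,"dy": -0.337,"dz": 0,"fingers": 1},
    {"wx": 0,"wy": 0,"wz": 0,"dx": 0.418,"dy": -0.337,"dz": 0,"fingers": 1},
    {"wx": 0,"wy": 0,"wz": 0,"dx": 0.535,"dy": -0.294,"dz": 0,"fingers": 1},
    {"wx": 0,"wy": 0,"wz": 0,"dx": 0.631,"dy": -0.213,"dz": 0,"fingers": 1},
    {"wx": 0,"wy": 0,"wz": 0,"dx": 0.693,"dy": -0.105,"dz": 0,"fingers": 1},
    {"wx": 0,"wy": 0,"wz": 0,"dx": 0.715,"dy": 0.018,"dz": 0,"fingers": 1},
    {"wx": 0,"wy": 0,"wz": 0,"dx": 0.715,"dy": 0.018,"dz": 0,"fingers": 1},
  ],
)

```text
clock: 11.8
eef_pos: [521.8, 344.8, 110.4]
eef_rot: [3.141, 0.001, 0.068]
wrist_force: [0.3, -1.3, 0.8]
finger_gap: 21.7
finger_force: 10.0
```

Request:
servo_tool(
  motion=[
    {"wx": 0,"wy": 0,"wz": 0,"dx": -0.022,"dy": 0.123,"dz": 0,"fingers": 1},
    {"wx": 0,"wy": 0,"wz": 0,"dx": -0.084,"dy": 0.231,"dz": 0,"fingers": 1},
    {"wx": 0,"wy": 0,"wz": 0,"dx": -0.18,"dy": 0.312,"dz": 0,"fingers": 1},
    {"wx": 0,"wy": 0,"wz": 0,"dx": -0.297,"dy": 0.355,"dz": 0,"fingers": 1},
    {"wx": 0,"wy": 0,"wz": 0,"dx": -0.423,"dy": 0.355,"dz": 0,"fingers": 1},
    {"wx": 0,"wy": 0,"wz": 0,"dx": -0.54,"dy": 0.312,"dz": 0,"fingers": 1},
    {"wx": 0,"wy": 0,"wz": 0,"dx": -0.636,"dy": 0.231,"dz": 0,"fingers": 1},
    {"wx": 0,"wy": 0,"wz": 0,"dx": -0.698,"dy": 0.123,"dz": 0,"fingers": 1},
    {"wx": 0,"wy": 0,"wz": 0,"dx": -0.72,"dy": 0,"dz": 0,"fingers": 1},
    {"wx": 0,"wy": 0,"wz": 0,"dx": -0.72,"dy": 0,"dz": 0,"fingers": 1},
  ],
)

```text
clock: 12.8
eef_pos: [448.0, 341.8, 110.3]
eef_rot: [3.141, 0.003, 0.07]
wrist_force: [-9.9, -0.7, 9.7]
finger_gap: 21.5
finger_force: 10.0
```

Request:
servo_tool(
  motion=[
    {"wx": 0,"wy": 0,"wz": 0,"dx": 0.022,"dy": -0.135,"dz": 0,"fingers": 1},
    {"wx": 0,"wy": 0,"wz": 0,"dx": 0.084,"dy": -0.243,"dz": 0,"fingers": 1},
    {"wx": 0,"wy": 0,"wz": 0,"dx": 0.18,"dy": -0.324,"dz": 0,"fingers": 1},
    {"wx": 0,"wy": 0,"wz": 0,"dx": 0.297,"dy": -0.367,"dz": 0,"fingers": 1},
    {"wx": 0,"wy": 0,"wz": 0,"dx": 0.423,"dy": -0.367,"dz": 0,"fingers": 1},
    {"wx": 0,"wy": 0,"wz": 0,"dx": 0.48,"dy": -0.35,"dz": 0,"fingers": 1},
    {"wx": 0,"wy": 0,"wz": 0,"dx": 0.51,"dy": -0.338,"dz": 0,"fingers": 1},
    {"wx": 0,"wy": 0,"wz": 0,"dx": 0.51,"dy": -0.338,"dz": 0,"fingers": 1},
  ],
)

```text
clock: 13.6
eef_pos: [498.7, 378.7, 110.4]
eef_rot: [-3.141, -0.001, 0.068]
wrist_force: [2.9, 5.5, -1.4]
finger_gap: 21.2
finger_force: 10.0
```

```bash
python3 - <<'E'
from h import *
c=camera("scene");r=read_state();print(r["eef_pos"],r["wrist_force"],r["clock"])
for C in([485.2,345.6],[486,346.5],[484.5,345]):
    d=r["eef_pos"][:2]-C;print(np.hypot(*d),(3.95-np.degrees(np.arctan2(d[1],d[0])))%360)
save("ten",cv2.resize(c["image"][245:345,215:335],(720,600),interpolation=cv2.INTER_CUBIC))
E
```

```text
[498.62055106 378.75523161 110.36407111] [ 3.06478443  6.31405032 -1.51080073] 13.65
35.76842985256215 295.98708274298036
34.63637214712214 295.3189873584956
36.58969285934573 296.65062379287826
```

View pics/ten.png

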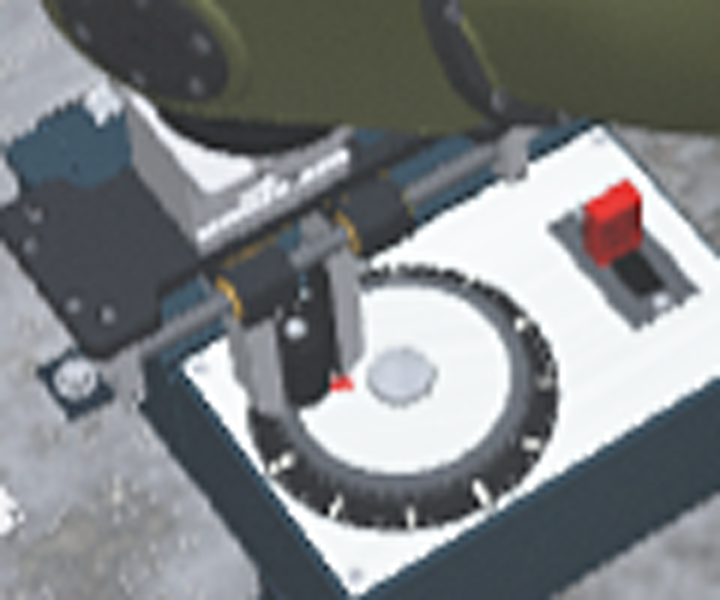

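```bash
cat > ang.py <<'E'
from h import *
c=camera("scene");r=read_state()
im=c["image"].astype(int);w=np.clip(im[...,0]-np.maximum(im[...,1],im[...,2])-50,0,None).astype(float)
C=np.array([485.2,345.6]);best=[]
ys,xs=np.nonzero(w[270:345,245:320]);ys+=270;xs+=245
P=np.array([atz(c,(x,y),103)[:2] for x,y in zip(xs,ys)]).reshape(-1,2);ww=w[ys,xs]
d=P-C;rr=np.hypot(*d.T);k=rr<34
if k.any():
    for q,ri in zip(P[k],rr[k]): pass
    m=(d[k]*ww[k,None]).sum(0)/ww[k].sum();print("red r",np.hypot(*m),"phi",(3.95-np.degrees(np.arctan2(m[1],m[0])))%360,k.sum())
d=r["eef_pos"][:2]-C;print("tcp r",np.hypot(*d),"phi",(3.95-np.degrees(np.arctan2(d[1],d[0])))%360,r["clock"],np.round(r["wrist_force"],1),np.round(r["eef_pos"],1))
g=cv2.cvtColor(c["image"],cv2.COLOR_RGB2GRAY)
E
python3 ang.py; python3 - <<'E'
import sys;sys.path.insert(0,".")
from h import *
c=camera("scene");print(proj(c,[485.2,345.6,103]))
for a in(290,295,300,305):
    p=np.radians(3.95-a);print(a,proj(c,[485.2+22*np.cos(p),345.6+22*np.sin(p),103]))
E
```

```text
red r 23.19848227029544 phi 295.47163856540584 7
tcp r 35.74078965995427 phi 295.8977154804823 13.7 [ 3.2  6.1 -1.4] [498.6 378.8 110.3]
[np.float64(281.8648436880043), np.float64(307.13040204859794)]
290 [np.float64(272.15244197796784), np.float64(309.4147609034213)]
295 [np.float64(271.9998885783262), np.float64(308.6945898147987)]
300 [np.float64(271.92279866176773), np.float64(307.9638705490976)]
305 [np.float64(271.92154470390034), np.float64(307.2282158825975)]
```

Request:
servo_tool(
  motion=[
    {"wx": 0,"wy": 0,"wz": 0,"dx": 0.014,"dy": 0.004,"dz": 0,"fingers": 1},
    {"wx": 0,"wy": 0,"wz": 0,"dx": 0.028,"dy": 0.008,"dz": 0,"fingers": 1},
    {"wx": 0,"wy": 0,"wz": 0,"dx": 0.028,"dy": 0.008,"dz": 0,"fingers": 1},
  ],
)

```text
clock: 14.05
eef_pos: [501.1, 377.7, 110.3]
eef_rot: [3.141, 0.0, 0.069]
wrist_force: [0.3, 2.4, 0.3]
finger_gap: 21.6
finger_force: 10.0
```

```bash
python3 ang.py
```

```text
red r 23.152735423512592 phi 300.1779293673235 8
tcp r 35.841830193465 phi 300.3712561627882 14.1 [-0.4  0.6 -0.3] [501.1 377.7 110.3]
```

```bash
cat > arc.py <<'E'
import sys,numpy as np
a,b,st=map(float,sys.argv[1:4]);n=int(round((b-a)/st))
f=lambda t:.36*np.array([np.cos(np.radians(t)),np.sin(np.radians(t))])
for i in range(1,n+1):print(np.round(f(a+i*st)-f(a),3).tolist(),end=" ")
print()
E
python3 arc.py 300 150 -15;python3 arc.py 150 0 -15;python3 arc.py 0 -150 -15
```

```text
[-0.087, -0.036] [-0.18, -0.048] [-0.273, -0.036] [-0.36, 0.0] [-0.435, 0.057] [-0.492, 0.132] [-0.528, 0.219] [-0.54, 0.312] [-0.528, 0.405] [-0.492, 0.492] 
[0.057, 0.075] [0.132, 0.132] [0.219, 0.168] [0.312, 0.18] [0.405, 0.168] [0.492, 0.132] [0.566, 0.075] [0.624, 0.0] [0.66, -0.087] [0.672, -0.18] 
[-0.012, -0.093] [-0.048, -0.18] [-0.105, -0.255] [-0.18, -0.312] [-0.267, -0.348] [-0.36, -0.36] [-0.453, -0.348] [-0.54, -0.312] [-0.615, -0.255] [-0.672, -0.18]
```

Request:
servo_tool(
  motion=[
    {"wx": 0,"wy": 0,"wz": 0,"dx": -0.087,"dy": -0.036,"dz": 0,"fingers": 1},
    {"wx": 0,"wy": 0,"wz": 0,"dx": -0.18,"dy": -0.048,"dz": 0,"fingers": 1},
    {"wx": 0,"wy": 0,"wz": 0,"dx": -0.273,"dy": -0.036,"dz": 0,"fingers": 1},
    {"wx": 0,"wy": 0,"wz": 0,"dx": -0.36,"dy": 0,"dz": 0,"fingers": 1},
    {"wx": 0,"wy": 0,"wz": 0,"dx": -0.435,"dy": 0.057,"dz": 0,"fingers": 1},
    {"wx": 0,"wy": 0,"wz": 0,"dx": -0.492,"dy": 0.132,"dz": 0,"fingers": 1},
    {"wx": 0,"wy": 0,"wz": 0,"dx": -0.528,"dy": 0.219,"dz": 0,"fingers": 1},
    {"wx": 0,"wy": 0,"wz": 0,"dx": -0.54,"dy": 0.312,"dz": 0,"fingers": 1},
    {"wx": 0,"wy": 0,"wz": 0,"dx": -0.528,"dy": 0.405,"dz": 0,"fingers": 1},
    {"wx": 0,"wy": 0,"wz": 0,"dx": -0.492,"dy": 0.492,"dz": 0,"fingers": 1},
  ],
)

```text
clock: 15.1
eef_pos: [455.5, 324.5, 110.3]
eef_rot: [3.141, 0.001, 0.069]
wrist_force: [0.7, 1.7, -4.4]
finger_gap: 21.4
finger_force: 10.0
```

```bash
python3 ang.py
```

```text
tcp r 36.23269850676441 phi 146.49010033751694 15.15 [-3.3 -5.6 -0.7] [456.4 323.6 110.3]
```

Request:
servo_tool(
  motion=[
    {"wx": 0,"wy": 0,"wz": 0,"dx": 0.057,"dy": 0.075,"dz": 0,"fingers": 1},
    {"wx": 0,"wy": 0,"wz": 0,"dx": 0.132,"dy": 0.132,"dz": 0,"fingers": 1},
    {"wx": 0,"wy": 0,"wz": 0,"dx": 0.219,"dy": 0.168,"dz": 0,"fingers": 1},
    {"wx": 0,"wy": 0,"wz": 0,"dx": 0.312,"dy": 0.18,"dz": 0,"fingers": 1},
    {"wx": 0,"wy": 0,"wz": 0,"dx": 0.405,"dy": 0.168,"dz": 0,"fingers": 1},
    {"wx": 0,"wy": 0,"wz": 0,"dx": 0.492,"dy": 0.132,"dz": 0,"fingers": 1},
    {"wx": 0,"wy": 0,"wz": 0,"dx": 0.566,"dy": 0.075,"dz": 0,"fingers": 1},
    {"wx": 0,"wy": 0,"wz": 0,"dx": 0.624,"dy": 0,"dz": 0,"fingers": 1},
    {"wx": 0,"wy": 0,"wz": 0,"dx": 0.66,"dy": -0.087,"dz": 0,"fingers": 1},
    {"wx": 0,"wy": 0,"wz": 0,"dx": 0.672,"dy": -0.18,"dz": 0,"fingers": 1},
  ],
)

```text
clock: 16.15
eef_pos: [521.1, 348.6, 110.2]
eef_rot: [3.141, 0.002, 0.069]
wrist_force: [-13.1, -3.1, 2.1]
finger_gap: 21.2
finger_force: 10.0
```

```bash
python3 ang.py; python3 arc.py 0 -140 -14
```

```text
red r 23.211814164966 phi 357.8725621803189 8
tcp r 35.97541948839881 phi 357.2085483499867 16.2 [-6.8  0.6  0.7] [520.9 349.8 110.3]
[-0.011, -0.087] [-0.042, -0.169] [-0.092, -0.241] [-0.159, -0.298] [-0.237, -0.338] [-0.322, -0.358] [-0.41, -0.356] [-0.495, -0.334] [-0.572, -0.291] [-0.636, -0.231]
```

Request:
servo_tool(
  motion=[
    {"wx": 0,"wy": 0,"wz": 0,"dx": -0.021,"dy": -0.087,"dz": 0,"fingers": 1},
    {"wx": 0,"wy": 0,"wz": 0,"dx": -0.052,"dy": -0.169,"dz": 0,"fingers": 1},
    {"wx": 0,"wy": 0,"wz": 0,"dx": -0.1,"dy": -0.241,"dz": 0,"fingers": 1},
    {"wx": 0,"wy": 0,"wz": 0,"dx": -0.165,"dy": -0.298,"dz": 0,"fingers": 1},
    {"wx": 0,"wy": 0,"wz": 0,"dx": -0.242,"dy": -0.338,"dz": 0,"fingers": 1},
    {"wx": 0,"wy": 0,"wz": 0,"dx": -0.325,"dy": -0.358,"dz": 0,"fingers": 1},
    {"wx": 0,"wy": 0,"wz": 0,"dx": -0.41,"dy": -0.356,"dz": 0,"fingers": 1},
    {"wx": 0,"wy": 0,"wz": 0,"dx": -0.495,"dy": -0.334,"dz": 0,"fingers": 1},
    {"wx": 0,"wy": 0,"wz": 0,"dx": -0.572,"dy": -0.291,"dz": 0,"fingers": 1},
    {"wx": 0,"wy": 0,"wz": 0,"dx": -0.636,"dy": -0.231,"dz": 0,"fingers": 1},
  ],
)

```text
clock: 17.2
eef_pos: [455.5, 366.6, 110.4]
eef_rot: [-3.141, -0.0, 0.069]
wrist_force: [4.7, -1.0, -6.4]
finger_gap: 21.4
finger_force: 10.0
```

```bash
python3 ang.py;python3 ang.py
```

```text
tcp r 36.25025941836828 phi 217.70057097860663 17.25 [-0.6 -0.1 -4.6] [455.1 365.7 110.4]
tcp r 36.23626061801694 phi 218.52204492342617 17.3 [-1.8  1.  -7.2] [455.4 366.2 110.4]
```

Request:
servo_tool(
  motion=[
    {"wx": 0,"wy": 0,"wz": 0,"dx": -0.014,"dy": 0.02,"dz": 0,"fingers": 1},
    {"wx": 0,"wy": 0,"wz": 0,"dx": -0.025,"dy": 0.038,"dz": 0,"fingers": 1},
    {"wx": 0,"wy": 0,"wz": 0,"dx": -0.025,"dy": 0.038,"dz": 0,"fingers": 1},
    {"wx": 0,"wy": 0,"wz": 0,"dx": -0.025,"dy": 0.038,"dz": 0,"fingers": 1},
  ],
)

```text
clock: 17.7
eef_pos: [453.6, 363.1, 110.4]
eef_rot: [-3.141, 0.001, 0.069]
wrist_force: [-4.0, 2.5, -3.5]
finger_gap: 21.3
finger_force: 10.0
```

```bash
python3 ang.py; python3 - <<'E'
from h import *
c=camera("scene");save("seven",cv2.resize(c["image"][245:345,215:335],(720,600),interpolation=cv2.INTER_CUBIC))
E
python3 arc.py 210 320 10
```

```text
tcp r 36.15528444843951 phi 212.93907143021823 17.75 [-6.5  1.3 -2.9] [453.6 363.1 110.4]
[0.036, -0.051] [0.08, -0.096] [0.132, -0.132] [0.189, -0.158] [0.249, -0.175] [0.312, -0.18] [0.374, -0.175] [0.435, -0.158] [0.492, -0.132] [0.543, -0.096] [0.588, -0.051]
```

View pics/seven.png

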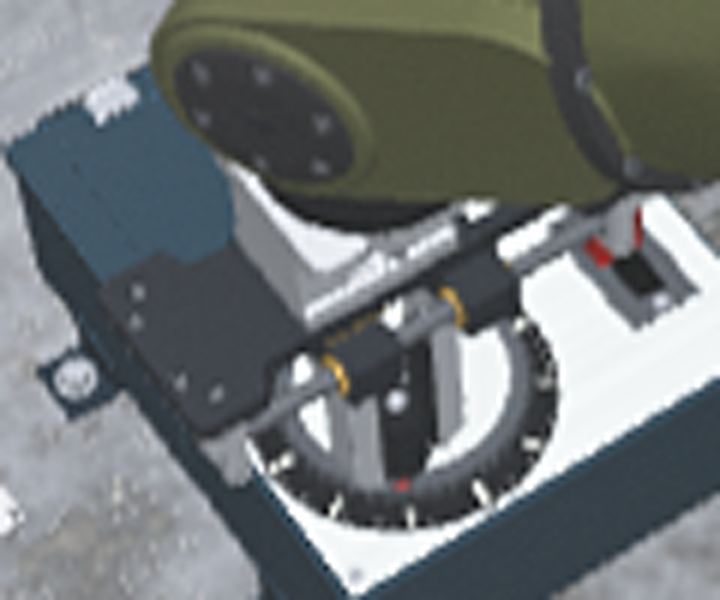

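```bash
cat > ph.py <<'E'
from h import *
import sys
c=camera("scene");C=np.array([485.2,345.6])
for u,v,z in((402,485,103),(411,516,93),(485,492,93),(336,507,93),(280,463,93)):
    d=atz(c,(215+u/6-.42,245+v/6-.42),z)[:2]-C;print(np.hypot(*d),(3.95-np.degrees(np.arctan2(d[1],d[0])))%360)
im=c["image"].astype(int)
for y in range(300,335):
    for x in range(255,310):
        q=im[y,x]
        if q[0]-max(q[1],q[2])>40:
            d=atz(c,(x,y),103)[:2]-C;print("red",x,y,np.hypot(*d),(3.95-np.degrees(np.arctan2(d[1],d[0])))%360)
E
python3 ph.py
```

```text
46.58544491170437 213.9722394366227
53.703410065061966 210.9428335940176
53.409236557644086 180.32602056849967
54.792191655326484 240.3470407928732
54.32751515265313 270.39133626068974
red 281 325 45.53645005456518 215.56802009414872
red 282 325 45.59210941363244 212.84842570434765
red 281 326 48.02277348813087 215.443114674852
red 282 326 48.0803943732569 212.8677047903196
```

Request:
servo_tool(
  motion=[
    {"wx": 0,"wy": 0,"wz": 0,"dx": -0.014,"dy": 0.02,"dz": 0,"fingers": 1},
    {"wx": 0,"wy": 0,"wz": 0,"dx": -0.014,"dy": 0.02,"dz": 0,"fingers": 1},
    {"wx": 0,"wy": 0,"wz": 0,"dx": -0.014,"dy": 0.02,"dz": 0,"fingers": 1},
  ],
)

```text
clock: 18.15
eef_pos: [452.4, 360.9, 110.4]
eef_rot: [3.142, 0.001, 0.069]
wrist_force: [-4.8, 1.6, -4.2]
finger_gap: 21.8
finger_force: 10.0
```

```bash
python3 ang.py; python3 ph.py|grep red
```

```text
tcp r 36.15052019660442 phi 208.91448377226018 18.2 [-5.7  2.1 -3.8] [452.4 360.9 110.4]
red 283 325 45.75007819255346 210.14142597139502
```

Request:
servo_tool(
  motion=[
    {"wx": 0,"wy": 0,"wz": 0,"dx": 0.036,"dy": -0.051,"dz": 0,"fingers": 1},
    {"wx": 0,"wy": 0,"wz": 0,"dx": 0.08,"dy": -0.096,"dz": 0,"fingers": 1},
    {"wx": 0,"wy": 0,"wz": 0,"dx": 0.132,"dy": -0.132,"dz": 0,"fingers": 1},
    {"wx": 0,"wy": 0,"wz": 0,"dx": 0.189,"dy": -0.158,"dz": 0,"fingers": 1},
    {"wx": 0,"wy": 0,"wz": 0,"dx": 0.249,"dy": -0.175,"dz": 0,"fingers": 1},
    {"wx": 0,"wy": 0,"wz": 0,"dx": 0.312,"dy": -0.18,"dz": 0,"fingers": 1},
    {"wx": 0,"wy": 0,"wz": 0,"dx": 0.374,"dy": -0.175,"dz": 0,"fingers": 1},
    {"wx": 0,"wy": 0,"wz": 0,"dx": 0.435,"dy": -0.158,"dz": 0,"fingers": 1},
    {"wx": 0,"wy": 0,"wz": 0,"dx": 0.492,"dy": -0.132,"dz": 0,"fingers": 1},
    {"wx": 0,"wy": 0,"wz": 0,"dx": 0.543,"dy": -0.096,"dz": 0,"fingers": 1},
  ],
)

```text
clock: 19.25
eef_pos: [507.0, 374.1, 110.4]
eef_rot: [-3.141, -0.001, 0.069]
wrist_force: [0.2, 3.1, -6.3]
finger_gap: 21.5
finger_force: 10.0
```

```bash
python3 ang.py;python3 ang.py
```

```text
red r 23.39146471857614 phi 308.8569618611914 8
tcp r 35.80565390438803 phi 312.83391600023765 19.3 [ 4.2  4.2 -5.8] [507.7 373.5 110.5]
red r 23.12952589714208 phi 311.68286151898445 7
tcp r 35.81318582082647 phi 312.30320876112324 19.35 [ 5.   4.5 -7.5] [507.4 373.7 110.5]
```

Request:
servo_tool(
  motion=[
    {"wx": 0,"wy": 0,"wz": 0,"dx": 0.036,"dy": 0.038,"dz": 0,"fingers": 1},
    {"wx": 0,"wy": 0,"wz": 0,"dx": 0.068,"dy": 0.08,"dz": 0,"fingers": 1},
    {"wx": 0,"wy": 0,"wz": 0,"dx": 0.068,"dy": 0.08,"dz": 0,"fingers": 1},
    {"wx": 0,"wy": 0,"wz": 0,"dx": 0.068,"dy": 0.08,"dz": 0,"fingers": 1},
  ],
)

```text
clock: 19.75
eef_pos: [514.3, 366.3, 110.5]
eef_rot: [3.141, -0.001, 0.068]
wrist_force: [4.3, 2.8, -7.6]
finger_gap: 21.6
finger_force: 10.0
```

```bash
python3 ang.py
```

```text
red r 23.82134267170068 phi 326.90989897102247 9
tcp r 35.66001541423873 phi 328.3884625845565 19.8 [ 4.6  1.4 -7.3] [514.2 366.3 110.5]
```

Request:
servo_tool(
  motion=[
    {"wx": 0,"wy": 0,"wz": 0,"dx": 0.01,"dy": 0.014,"dz": 0,"fingers": 1},
    {"wx": 0,"wy": 0,"wz": 0,"dx": 0.01,"dy": 0.014,"dz": 0,"fingers": 1},
    {"wx": 0,"wy": 0,"wz": 0,"dx": 0.01,"dy": 0.014,"dz": 0,"fingers": -0.2},
    {"wx": 0,"wy": 0,"wz": 0,"dx": 0.01,"dy": 0.014,"dz": 0,"fingers": -0.2},
    {"wx": 0,"wy": 0,"wz": 0,"dx": 0.01,"dy": 0.014,"dz": 0,"fingers": -0.2},
    {"wx": 0,"wy": 0,"wz": 0,"dx": 0.01,"dy": 0.014,"dz": 0,"fingers": -0.2},
    {"wx": 0,"wy": 0,"wz": 0,"dx": 0.01,"dy": 0.014,"dz": -0.3,"fingers": -0.2},
    {"wx": 0,"wy": 0,"wz": 0,"dx": 0.01,"dy": 0.014,"dz": -0.6,"fingers": -0.2},
    {"wx": 0,"wy": 0,"wz": 0,"dx": 0.01,"dy": 0.014,"dz": -0.6,"fingers": -0.2},
  ],
)

```text
clock: 20.7
eef_pos: [516.0, 366.2, 175.0]
eef_rot: [-3.138, -0.006, 0.069]
wrist_force: [-0.5, -0.1, 0.3]
finger_gap: 56.3
finger_force: 0.0
```

```bash
python3 ang.py; python3 - <<'E'
from h import *
s=camera("scene");t=camera("top")
L=[]
for c in(s,t):
    im=c["image"].astype(int);m=(im[...,0]-np.maximum(im[...,1],im[...,2])>60)
    u,v=proj(c,[502,245,118]);m2=np.zeros_like(m);a,b=int(u),int(v);m2[b-14:b+15,a-12:a+13]=m[b-14:b+15,a-12:a+13]
    ys,xs=np.nonzero(m2);print(u,v,len(xs),xs.min() if len(xs) else 0,xs.max() if len(xs) else 0,ys.min()if len(xs) else 0,ys.max()if len(xs) else 0);
    if len(xs):L.append((c,(xs.mean(),ys.mean())))
if len(L)==2:print(tri(L))
C=np.array([485.2,345.6]);y=.069;R=np.array([[np.cos(y),-np.sin(y)],[np.sin(y),np.cos(y)]])
print("tab",C+R@[9,-102]);print("knob/eef",read_state()["eef_pos"])
# predicted tab-top corners
for c in(s,t):print([np.round(proj(c,[*(C+R@[9+dx,-102+dy]),125])).tolist() for dx in(-6,6) for dy in(-11,11)])
E
```

```text
red r 23.499171497295 phi 329.24635683264796 8
tcp r 36.21424228089756 phi 330.2101733243903 20.75 [ 1.1 -0.  -0.6] [515.3 365.7 172.5]
316.5998642280949 278.4520703683976 98 312 321 275 288
287.2541113078755 259.3664567134669 35 284 290 258 263
[500.77783102 245.47306195 108.2955807 ]
tab [501.21100068 244.46322203]
knob/eef [514.42518702 365.13189314 169.68679873]
[[322.0, 276.0], [315.0, 281.0], [319.0, 273.0], [311.0, 277.0]]
[[291.0, 261.0], [284.0, 261.0], [291.0, 257.0], [284.0, 257.0]]
```

Request:
servo_tool(
  motion=[
    {"wx": 0,"wy": 0,"wz": 0,"dx": -0.1,"dy": 0.4,"dz": 0,"fingers": -0.2},
    {"wx": 0,"wy": 0,"wz": 0,"dx": -0.15,"dy": 0.8,"dz": 0,"fingers": -0.2},
    {"wx": 0,"wy": 0,"wz": 0,"dx": -0.2,"dy": 1,"dz": 0,"fingers": -0.2},
  ],
)

```text
clock: 21.15
eef_pos: [500.9, 261.7, 169.0]
eef_rot: [3.14, 0.002, 0.068]
wrist_force: [-0.6, -0.5, -0.2]
finger_gap: 56.5
finger_force: 0.0
```

Request:
servo_tool(
  motion=[
    {"wx": 0,"wy": 0,"wz": 0,"dx": -0.015,"dy": 0.194,"dz": 0,"fingers": -0.2},
    {"wx": 0,"wy": 0,"wz": 0,"dx": -0.015,"dy": 0.194,"dz": 0,"fingers": -0.2},
    {"wx": 0,"wy": 0,"wz": 0,"dx": -0.015,"dy": 0.194,"dz": 0,"fingers": -0.2},
    {"wx": 0,"wy": 0,"wz": 0,"dx": -0.015,"dy": 0.194,"dz": 0,"fingers": -0.2},
    {"wx": 0,"wy": 0,"wz": 0,"dx": -0.015,"dy": 0.194,"dz": 0,"fingers": -0.2},
  ],
)

```text
clock: 21.65
eef_pos: [501.3, 245.4, 170.1]
eef_rot: [3.141, 0.001, 0.07]
wrist_force: [0.4, -0.2, 0.2]
finger_gap: 56.3
finger_force: 0.0
```

Descend 70 mm, grip firmly, then draw 13 mm toward the front.

Request:
servo_tool(
  motion=[
    {"wx": 0,"wy": 0,"wz": 0,"dx": 0,"dy": 0.008,"dz": 0.3,"fingers": -0.2},
    {"wx": 0,"wy": 0,"wz": 0,"dx": 0,"dy": 0.008,"dz": 0.55,"fingers": -0.2},
    {"wx": 0,"wy": 0,"wz": 0,"dx": 0,"dy": 0.008,"dz": 0.7,"fingers": -0.2},
    {"wx": 0,"wy": 0,"wz": 0,"dx": 0,"dy": 0.008,"dz": 0.7,"fingers": -0.2},
    {"wx": 0,"wy": 0,"wz": 0,"dx": 0,"dy": 0.008,"dz": 0.7,"fingers": 1},
    {"wx": 0,"wy": 0,"wz": 0,"dx": 0,"dy": 0.008,"dz": 0.7,"fingers": 1},
    {"wx": 0,"wy": 0,"wz": 0,"dx": 0,"dy": 0.008,"dz": 0.7,"fingers": 1},
    {"wx": 0,"wy": 0,"wz": 0,"dx": 0,"dy": 0.008,"dz": 0.7,"fingers": 1},
    {"wx": 0,"wy": 0,"wz": 0,"dx": 0,"dy": 0.008,"dz": 0.7,"fingers": 1},
  ],
  newtons=20,
)

```text
clock: 22.55
eef_pos: [501.7, 244.5, 100.9]
eef_rot: [-3.14, -0.001, 0.069]
wrist_force: [-1.5, 0.8, 0.7]
finger_gap: 21.9
finger_force: 20.0
```

Request:
servo_tool(
  motion=[
    {"wx": 0,"wy": 0,"wz": 0,"dx": -0.02,"dy": 0,"dz": 0,"fingers": 1},
    {"wx": 0,"wy": 0,"wz": 0,"dx": -0.04,"dy": 0,"dz": 0,"fingers": 1},
    {"wx": 0,"wy": 0,"wz": 0,"dx": -0.04,"dy": 0,"dz": 0,"fingers": 1},
  ],
)

```text
clock: 22.85
eef_pos: [497.9, 244.3, 100.9]
eef_rot: [-3.14, -0.002, 0.069]
wrist_force: [2.8, 5.1, -1.8]
finger_gap: 21.7
finger_force: 20.0
```

Request:
servo_tool(
  motion=[
    {"wx": 0,"wy": 0,"wz": 0,"dx": -0.03,"dy": 0.005,"dz": 0,"fingers": 1},
    {"wx": 0,"wy": 0,"wz": 0,"dx": -0.06,"dy": 0.005,"dz": 0,"fingers": 1},
    {"wx": 0,"wy": 0,"wz": 0,"dx": -0.08,"dy": 0.005,"dz": 0,"fingers": 1},
    {"wx": 0,"wy": 0,"wz": 0,"dx": -0.08,"dy": 0.005,"dz": 0,"fingers": 1},
    {"wx": 0,"wy": 0,"wz": 0,"dx": -0.08,"dy": 0.005,"dz": 0,"fingers": 1},
    {"wx": 0,"wy": 0,"wz": 0,"dx": -0.08,"dy": 0.005,"dz": 0,"fingers": 1},
    {"wx": 0,"wy": 0,"wz": 0,"dx": -0.08,"dy": 0.005,"dz": 0,"fingers": 1},
    {"wx": 0,"wy": 0,"wz": 0,"dx": -0.08,"dy": 0.005,"dz": 0,"fingers": 1},
    {"wx": 0,"wy": 0,"wz": 0,"dx": -0.08,"dy": 0.005,"dz": 0,"fingers": 1},
    {"wx": 0,"wy": 0,"wz": 0,"dx": -0.08,"dy": 0.005,"dz": 0,"fingers": 1},
  ],
)

```text
clock: 23.85
eef_pos: [490.0, 243.7, 100.9]
eef_rot: [-3.139, -0.002, 0.069]
wrist_force: [2.3, 10.2, -1.4]
finger_gap: 21.8
finger_force: 20.0
```

Request:
servo_tool(
  motion=[
    {"wx": 0,"wy": 0,"wz": 0,"dx": 0,"dy": 0,"dz": 0,"fingers": 1},
    {"wx": 0,"wy": 0,"wz": 0,"dx": 0,"dy": 0,"dz": 0,"fingers": 1},
    {"wx": 0,"wy": 0,"wz": 0,"dx": 0,"dy": 0,"dz": 0,"fingers": 1},
    {"wx": 0,"wy": 0,"wz": 0,"dx": 0,"dy": 0,"dz": 0,"fingers": 1},
    {"wx": 0,"wy": 0,"wz": 0,"dx": 0,"dy": 0,"dz": 0,"fingers": 1},
    {"wx": 0,"wy": 0,"wz": 0,"dx": 0,"dy": 0,"dz": 0,"fingers": 1},
    {"wx": 0,"wy": 0,"wz": 0,"dx": 0,"dy": 0,"dz": 0,"fingers": 1},
    {"wx": 0,"wy": 0,"wz": 0,"dx": 0,"dy": 0,"dz": 0,"fingers": 1},
    {"wx": 0,"wy": 0,"wz": 0,"dx": 0,"dy": 0,"dz": 0,"fingers": 1},
    {"wx": 0,"wy": 0,"wz": 0,"dx": 0,"dy": 0,"dz": 0,"fingers": 1},
  ],
)

```text
clock: 24.85
eef_pos: [490.0, 243.8, 100.9]
eef_rot: [-3.139, -0.002, 0.069]
wrist_force: [2.8, 8.6, -3.0]
finger_gap: 21.9
finger_force: 20.0
```

```bash
python3 - <<'E'
from h import *
s=camera("scene");t=camera("top");save("open",np.hstack([cv2.resize(c["image"][160:360,160:400],(400,333)) for c in(s,t)]))
E
```

```text
(no output)
```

View pics/open.png

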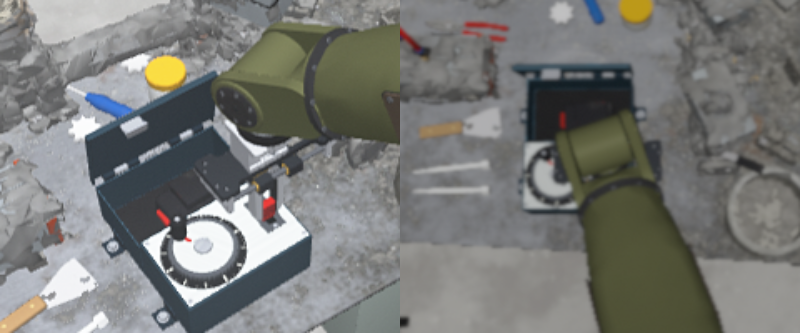

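The picture shows the lid fully open, standing up at about (150,120) in the left half, with the battery inside at about (180,190). Next I let the catch go and back the gripper off upwards.

Request:
servo_tool(
  motion=[
    {"wx": 0,"wy": 0,"wz": 0,"dx": 0.06,"dy": -0.01,"dz": 0,"fingers": 1},
    {"wx": 0,"wy": 0,"wz": 0,"dx": 0.1,"dy": -0.015,"dz": 0,"fingers": 1},
    {"wx": 0,"wy": 0,"wz": 0,"dx": 0.1,"dy": -0.015,"dz": 0,"fingers": -0.2},
    {"wx": 0,"wy": 0,"wz": 0,"dx": 0.1,"dy": -0.015,"dz": 0,"fingers": -0.2},
    {"wx": 0,"wy": 0,"wz": 0,"dx": 0.1,"dy": -0.015,"dz": 0,"fingers": -0.2},
    {"wx": 0,"wy": 0,"wz": 0,"dx": 0.1,"dy": -0.015,"dz": -0.3,"fingers": -0.2},
    {"wx": 0,"wy": 0,"wz": 0,"dx": 0.1,"dy": -0.015,"dz": -0.6,"fingers": -0.2},
    {"wx": 0,"wy": 0,"wz": 0,"dx": 0.1,"dy": -0.015,"dz": -1,"fingers": -0.2},
  ],
)

```text
clock: 25.75
eef_pos: [498.6, 244.6, 200.5]
eef_rot: [3.141, 0.003, 0.069]
wrist_force: [-0.0, -0.0, 0.8]
finger_gap: 56.2
finger_force: 0.0
```

Request:
servo_tool(
  motion=[
    {"wx": 0,"wy": 0,"wz": 0,"dx": -0.4,"dy": 0,"dz": -0.2,"fingers": -0.2},
    {"wx": 0,"wy": 0,"wz": 0,"dx": -0.8,"dy": 0.2,"dz": -0.4,"fingers": -0.2},
    {"wx": 0,"wy": 0,"wz": 0,"dx": -1,"dy": 0.3,"dz": -0.4,"fingers": -0.2},
    {"wx": 0,"wy": 0,"wz": 0,"dx": -1,"dy": 0.3,"dz": -0.4,"fingers": -0.2},
    {"wx": 0,"wy": 0,"wz": 0,"dx": -1,"dy": 0.3,"dz": -0.4,"fingers": -0.2},
  ],
)

```text
clock: 26.25
eef_pos: [401.9, 208.1, 240.7]
eef_rot: [-3.141, -0.001, 0.069]
wrist_force: [0.3, -0.9, -0.8]
finger_gap: 56.2
finger_force: 0.0
```

```bash
python3 - <<'E'
from h import *
s=camera("scene");t=camera("top");save("fin",np.hstack([cv2.resize(c["image"][160:360,160:400],(400,333)) for c in(s,t)]))
print(read_state()["wrist_force"],read_state()["qd"])
E
```

```text
[0.20678578 0.29883283 0.41741857] [ 0.00039024  0.00934903 -0.00314905  0.00124137  0.00012073  0.00014397]
```

View pics/fin.png

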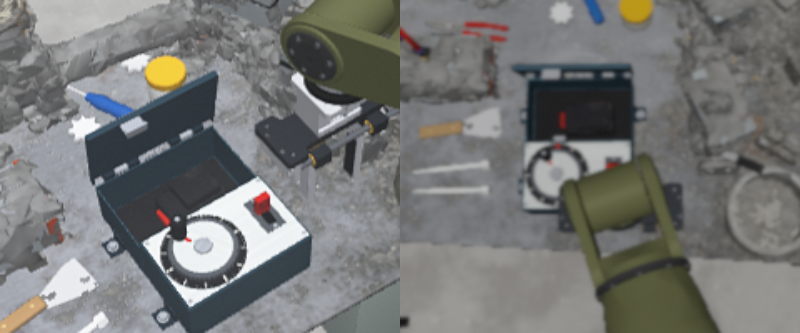

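The lid is still open, the battery is inside at about (190,185), the other things haven't moved, and the arm is clear.

```bash
python3 -c "
from cell import *
print(sign_off())"
```

```text
the job is handed in; nothing more can be done
None
```

The strongbox is open: I dialled 10-7-11, drew the catch, and the lid sprang up and stayed open; the battery is still inside, nothing else on the bench looks moved in the last picture, and I handed the job in at about 26 s with the arm clear.

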